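Stack a stack-nest bin, turned half a turn, over a loaded one

TASK

The two long, narrow grey stack-nest bins now face the same way, and like that one would sink into the other. Lift the empty one, turn it half a turn and set it straight on top of the one that holds the two batteries, so that its feet rest on that bin's ledges instead of nesting. Leave the bin with the batteries where it stands, the stack level and let go.

Things in the scene. Friction and masses are not known exactly. Their poses are not given: they have to be found in the camera images.
- empty_bin_mid (a point): Centre, half-way up, of the EMPTY grey bin, 136 mm long, 64 wide, 70 high, open on top, 140 g. z up, y along its length to the notched end (thumb notch in the rim, white card outside), x across. Upright side walls, 64 mm apart outside, 28 to 70 mm above the underside: grip across them at mid-length, about 50 mm up. Below: a narrow keel with 4 feet, pairs 52 mm to -y and 22 mm to +y of the centre.
- empty_bin_notch (a point): Middle of the empty bin's notched end wall: 66.5 mm from its centre along its y, 50 mm above its underside; same axes as the bin.
- loaded_bin_mid (a point): Centre, half-way up, of the loose bin with two batteries in it: same shape, size and axes, notch to about the same side. Its 4 ledges, 20 mm long, jut in flush with the rim, in pairs 52 mm to +y and 22 mm to -y of the centre. With the empty bin centred on it and turned half a turn, feet meet ledges and the centres are 70 mm apart in height; facing the same way it sinks at least 20 mm deeper.
Not all that is in view belongs to the job. What is shaped like the part that bears empty_bin_mid but yellow is not meant.

How it is judged:
At the end, for the whole second after the job is handed in: The empty bin stands on the ledges of the bin with the batteries: centres 64-76 mm apart in height, within 15 mm sideways, lengths parallel within 12 degrees, notched ends opposite, both level within 4 degrees; the bin with the batteries still on the bench within 40 mm of where it stood (z of empty_bin_mid in the frame of loaded_bin_mid between 0.064 and 0.076 m and horizontal distance between empty_bin_mid and loaded_bin_mid below 0.015 m and angle between the y axis of empty_bin_mid and the y axis of loaded_bin_mid, either way round below 0.21 rad and y of empty_bin_notch in the frame of loaded_bin_mid below -0.03 m and angle between each of empty_bin_mid, loaded_bin_mid's own z axis and vertical below 0.07 rad and height (world z) of loaded_bin_mid below 0.041 m and distance of loaded_bin_mid from where it was at the start of the episode below 0.04 m); the robot touches nothing.
It also fails if it takes over 35 s, if anything falls off the work surface, if the arm or the gripper's body presses on something with over 40 N, if the wrist force passes 120 N, or if a joint passes its speed limit or range.

ROBOT

A 7-joint arm with a two-finger parallel gripper is mounted at the origin on a cart in front of the work surface, level with it; the furniture and walls round the work are solid. World frame = base frame: x ahead of the robot, y to its left, z up, the work surface at z = 0. Lengths are in m, angles in rad, forces in N, time in s.
With the tool pointing down it reaches from about 0.4 to 0.925 m from the base axis. Payload 4.1 kg.
Tool frame: the origin (TCP) lies midway between the tips of the shut fingers; the grasp point (between the pads) lies 19 mm behind it (manip.grip_depth is the distance from the TCP to the grasp point, in m); z points along the fingers, y is the line along which they close (so a half turn about z gives the same grasp; the last joint's range is limited). The gripper opens to 85 mm and grips with 20 to 120 N. Pads are 22 mm wide; open, the fingers measure 114 mm over their backs; the gripper's body (76 mm by 85 mm) begins 54 mm behind the grasp point. The pads swing forward as they close: fully open they stand 13 mm farther back than shut.
Start: joints at [1.037, 0.398, 0.045, 1.537, -0.019, 1.207, -0.051], TCP at [0.274, -0.59, 0.195] pointing down, gripper open.
Joint ranges: [-2.82, 2.82], [-0.49, 2.23], [-1.37, 1.46], [0, 2.46], [-1.36, 4.5], [0.23, 2], [-2.94, 2.94]. Speed limits (rad/s): [2.57, 2.57, 3.14, 3.14, 3.14, 3.14, 3.14].

INTERFACE

Orientations are given as a unit quaternion [x, y, z, w].
In Python, from workcell import manip, optics gives the robot as it stands. The module is installed in compiled form; this text tells all that it offers.
- The arm moves only by the tool jog_arm, never from a script. Its argument "plan" is one flat list of numbers, 6 for each row, row after row: the shift along the tool's x, y, z in m, then the turn, a rotation vector about the tool's x, y, z in rad. In form: [x, y, z, ax, ay, az, x, y, z, ax, ay, az, ...]. A call has 1 to 12 rows; each row is the pose to reach, as a shift and turn from the pose commanded when the call began, along the tool's axes at that moment; what a row does not reach only later rows make up. A row lasts 1/12 s, in which the tool goes at most 41.7 mm and 7.16 degrees, less where a joint would pass 70% of its speed; a pose out of reach is approached as far as the arm can. A call with a gripper value outside its range is refused whole. "hand" is the finger opening in m, from 0 to 0.0854, set as the call begins (left out, the last holds). The fingers move at their own pace and stop on an object; "force" is the grip in N (left out, the last holds). Time passes only in rows, so rows that repeat a pose let the fingers close. It gives the time, the measured TCP pose, the force, the opening and the grip force at its end, in the units of the state.
- manip.read_state(): the state, without advancing time (a new reading comes with each control period).
- optics.camera(name): name is "scene" or "top" or "wrist"; returns the picture (420x560x3 uint8, red, green, blue); there is no depth.
- optics.camera_info(name): a dict with "fx", "fy", "cx", "cy" (pixels), "T" (4x4, takes a point from camera to world coordinates). Camera axes: x right, y up, looking along -z (the intrinsics and any distortion apply to the point x, -y, -z); pixel columns grow to the right and rows downward; lengths in m; the calibration is good to about 2 mm. A picture is of the moment at which its call begins: read the wrist's pose just before it. camera_info takes no time and is no camera call; for the wrist camera it gives the pose at the moment of the call.
- manip.finish_job(): hands the job in; it is judged then, once.
The state is a dict: "time_s": time; "joints": joint angles; "qvel": joint speeds; "effort": joint torques, N m; "ee_pos": TCP position; "orientation": TCP orientation; "ft_force": force on the tool from outside, world axes, zero at the start; "torque": the same for the moment, N m; "finger_gap": finger opening in m; "grip_force": force on a finger pad.
Only numpy, scipy, OpenCV 4.12 (cv2) and the standard library are available. Lean on these libraries where they do the work, as an engineer would, in place of code of your own. Each camera call takes 0.05 s, during which the arm holds its last target. There are 200 camera calls.

## Working session

There is one attempt and no reset: what is moved stays moved. The work goes in short steps, Python scripts to look and compute and a tool call to move; the robot and the scene stay as the last step left them, time stands still between calls to the robot, and variables do not carry over. Pictures are saved under pics/ and viewed, at most 10 in all, crops included, and the job is handed in when it is done.

Besides the shell and the picture viewer there is one more tool, called after ">>>" as name(argument=value, ...), one argument or row to a line, values as JSON. jog_arm: Moves the arm, as the interface text tells. Its arguments: {"type":"object","properties":{"plan":{"type":"array","items":{"type":"number"}},"hand":{"type":"number"},"force":{"type":"number"}},"required":["plan"]}

```bash
mkdir -p pics
python3 - <<'E'
from workcell import manip, optics
import cv2,numpy as np
np.set_printoptions(precision=4,suppress=True)
for n in ("scene","top"):
    im=optics.camera(n); cv2.imwrite(f"pics/{n}0.png",im[:,:,::-1])
    i=optics.camera_info(n); print(n,{k:v for k,v in i.items() if k!='T'}); print(i['T'])
print(optics.camera_info("wrist"))
s=manip.read_state();print(s,manip.grip_depth)
E
```

```text
scene {'fx': 496.01774766804164, 'fy': 496.01774766804164, 'cx': 281.00497591153993, 'cy': 206.93730658216185}
[[-0.7478  0.474  -0.4648 -0.0092]
 [-0.6638 -0.5467  0.5104  0.739 ]
 [-0.0122  0.6902  0.7235  0.9353]
 [ 0.      0.      0.      1.    ]]
top {'fx': 494.88004658749816, 'fy': 494.88004658749816, 'cx': 281.5872329598841, 'cy': 202.6598778684332}
[[-0.016   0.9827 -0.1847  0.316 ]
 [-0.9998 -0.0139  0.0126  0.1642]
 [ 0.0099  0.1849  0.9827  1.2696]
 [ 0.      0.      0.      1.    ]]
{'fx': 358.77040515533673, 'fy': 358.77040515533673, 'cx': 278.34578716173047, 'cy': 212.85747867422214, 'T': array([[ 0.4214,  0.8599,  0.2881,  0.3479],
       [-0.9069,  0.4003,  0.1317, -0.5551],
       [-0.0021, -0.3168,  0.9485,  0.3729],
       [ 0.    ,  0.    ,  0.    ,  1.    ]])}
{'time_s': 0.1, 'joints': array([ 1.037 ,  0.3991,  0.045 ,  1.5377, -0.0187,  1.2069, -0.0507]), 'qvel': array([-0.0004, -0.0014,  0.0004, -0.0039,  0.0014,  0.0015, -0.0002]), 'effort': array([  0.0039, -47.6265,   1.3701, -25.4951,   0.0119,   0.005 ,
        -0.    ]), 'ee_pos': array([ 0.2735, -0.589 ,  0.1945]), 'orientation': array([ 0.9765,  0.2157, -0.0003, -0.0008]), 'ft_force': array([0.852 , 0.3675, 0.6495]), 'torque': array([-0.0049, -0.008 ,  0.0316]), 'grip_force': 0.0, 'finger_gap': 0.08548989678112817} 0.0187
```

View pics/top0.png

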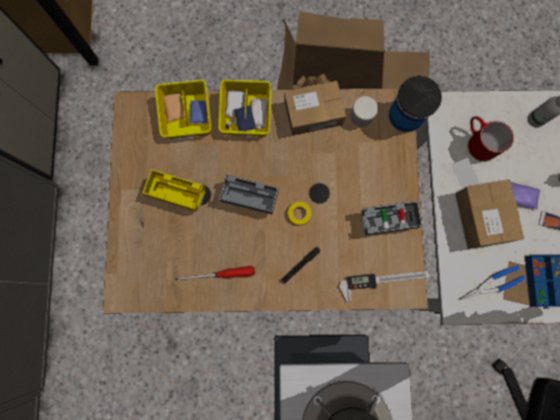

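View pics/scene0.png

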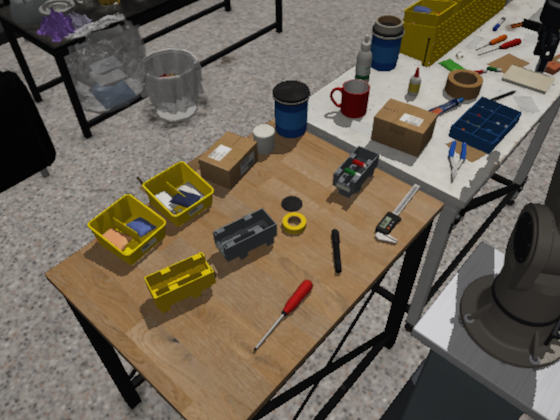

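Top view candidates are the yellow look-alike bin at (175,190), which is not meant, the grey empty bin at (249,195), and the grey bin with red and green batteries at (391,218). I choose (249,195) to lift and (391,218) as the base. Next I check both in close crops and measure them.

```bash
cat > h.py <<'E'
from workcell import manip, optics
import cv2,numpy as np
np.set_printoptions(precision=4,suppress=True)
def ray(i,u,v):
    T=i['T'];d=np.array([(u-i['cx'])/i['fx'],-(v-i['cy'])/i['fy'],-1.]);return T[:3,3],T[:3,:3]@d
def onplane(i,u,v,z):
    o,d=ray(i,u,v);return o+d*(z-o[2])/d[2]
def proj(i,p):
    c=i['T'][:3,:3].T@(np.array(p)-i['T'][:3,3]);return np.array([i['cx']+i['fx']*c[0]/-c[2],i['cy']-i['fy']*c[1]/-c[2]])
E
python3 - <<'E'
from h import *
i=optics.camera_info("top");im=cv2.imread("pics/top0.png")
sc=cv2.imread("pics/scene0.png")
R=lambda a,x,y,s=5:cv2.resize(a[y:y+56,x:x+78],None,fx=s,fy=s,interpolation=cv2.INTER_CUBIC)
cv2.imwrite("pics/crop.png",np.vstack([np.hstack([R(im,210,167),R(im,352,190)]),np.hstack([R(sc,207,206),R(sc,320,143)])]))
hsv=cv2.cvtColor(im,cv2.COLOR_BGR2HSV)
m=((hsv[...,1]<70)).astype(np.uint8)*255
for c,(x0,y0,x1,y1) in dict(empty=(214,168,285,220),load=(355,190,424,245)).items():
    mm=np.zeros_like(m);mm[y0:y1,x0:x1]=m[y0:y1,x0:x1]
    mm=cv2.morphologyEx(mm,cv2.MORPH_OPEN,np.ones((3,3)))
    cs,_=cv2.findContours(mm,0,2);k=max(cs,key=cv2.contourArea)
    P=np.array([onplane(i,*q[0],.07)[:2] for q in k],np.float32)
    print(c,cv2.minAreaRect(k),cv2.minAreaRect(P*1000))
E
```

```text
empty ((248.0882568359375, 193.64706420898438), (56.26826477050781, 27.406524658203125), 14.03624439239502) ((565.3638305664062, 230.92413330078125), (139.28738403320312, 69.01166534423828), 74.851806640625)
load ((393.6302185058594, 213.30853271484375), (35.92551803588867, 66.42479705810547), 79.2156982421875) ((511.4622802734375, -127.66854858398438), (89.1470947265625, 168.55796813964844), 9.89845085144043)
```

View pics/crop.png

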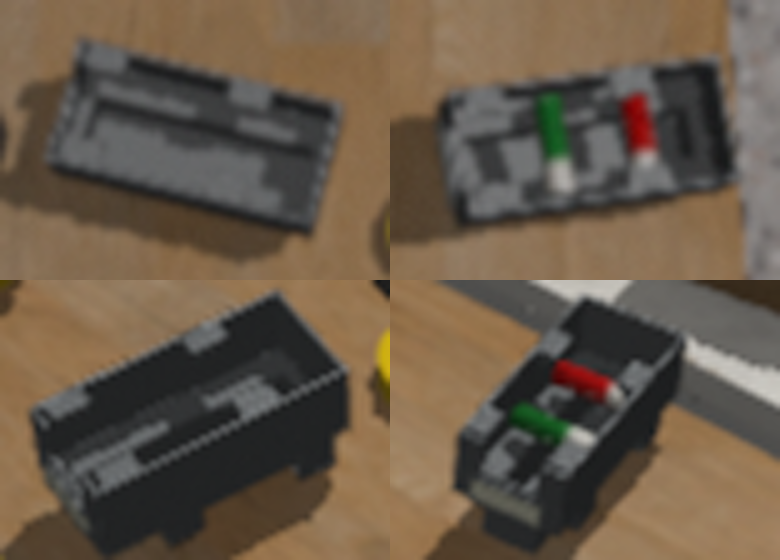

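Crops: the left bin is empty and the right one holds a green and a red battery. In both, the ledge pair nearest an end, and the card in the scene view, are at image left, so both notches face about +y. Next I turn the rim corners read off the crops into poses.

```bash
cat >> h.py <<'E'
def rim(i,C,z=.07):  # corners TL,BL,TR,BR (notch end = L)
    P=np.array([onplane(i,*c,z)[:2] for c in C]);c=P.mean(0)
    d=P[0]+P[1]-P[2]-P[3];w=P[0]+P[2]-P[1]-P[3]
    print("centre",c,"yaw",np.degrees(np.arctan2(d[1],d[0])),"len",np.linalg.norm(d)/2,"wid",np.linalg.norm(w)/2)
    return c,np.degrees(np.arctan2(d[1],d[0]))
def move(p,yaw):   # print tool-frame shift and z turn from now to p, tool x yaw (deg)
    s=manip.read_state();from scipy.spatial.transform import Rotation as R
    q=R.from_quat(s['orientation']).as_matrix()
    T=np.c_[[np.cos(np.radians(yaw)),np.sin(np.radians(yaw)),0],[np.sin(np.radians(yaw)),-np.cos(np.radians(yaw)),0],[0,0,-1]]
    print("t",s['time_s'],"ee",s['ee_pos'],"yaw",np.degrees(np.arctan2(q[1,0],q[0,0])),"f",s['ft_force'],"j",s['joints'])
    print("shift",q.T@(np.array(p)-s['ee_pos']),"turn",R.from_matrix(q.T@T).as_rotvec())
E
python3 - <<'E'
from h import *
i=optics.camera_info("top")
e=rim(i,[(226,175),(219.6,200),(278.4,187.6),(272,213.4)])
l=rim(i,[(362,209),(367,235),(417.4,202.4),(421.4,227.4)])
move([*e[0],.22],e[1]+180)
E
```

```text
centre [0.5646 0.2291] yaw 75.01857177723411 len 0.1339301038539756 wid 0.0658986520272257
centre [ 0.4983 -0.1219] yaw 96.56248005797049 len 0.13711972728515492 wid 0.06392952955465682
t 0.1 ee [ 0.2735 -0.589   0.1945] yaw 24.914268826463424 f [0.852  0.3675 0.6495] j [ 1.037   0.3991  0.045   1.5377 -0.0187  1.2069 -0.0507]
shift [ 0.6086 -0.6193 -0.0245] turn [-0.0008  0.002   2.2671]
```

>>> jog_arm(
  plan=[0.3,-0.31,-0.025,0,0,-1.4,0.3,-0.31,-0.025,0,0,-1.4,0.3,-0.31,-0.025,0,0,-1.4,0.3,-0.31,-0.025,0,0,-1.4,0.3,-0.31,-0.025,0,0,-1.4,0.3,-0.31,-0.025,0,0,-1.4,0.3,-0.31,-0.025,0,0,-1.4,0.3,-0.31,-0.025,0,0,-1.4,0.3,-0.31,-0.025,0,0,-1.4,0.3,-0.31,-0.025,0,0,-1.4,0.3,-0.31,-0.025,0,0,-1.4,0.3,-0.31,-0.025,0,0,-1.4],
  hand=0.0854,
)

```text
time_s: 1.1
ee_pos: [0.417, -0.177, 0.2207]
orientation: [0.603, 0.798, 0.001, 0.0]
ft_force: [0.3, -0.6, -0.7]
finger_gap: 0.0856
grip_force: 0.0
```

Run:
```python
from h import *
move([.5646,.2291,.22],255)
```

```text
t 1.1 ee [ 0.417  -0.177   0.2207] yaw 105.8719611296661 f [ 0.3099 -0.5585 -0.6828] j [ 0.6824  0.0307 -0.3815  1.9389  0.0112  1.1734  0.5738]
shift [0.3502 0.2531 0.0012] turn [ 0.0011  0.0014 -2.6028]
```

>>> jog_arm(
  plan=[0.35,0.253,0,0,0,-1.4,0.35,0.253,0,0,0,-1.4,0.35,0.253,0,0,0,-1.4,0.35,0.253,0,0,0,-1.4,0.35,0.253,0,0,0,-1.4,0.35,0.253,0,0,0,-1.4,0.35,0.253,0,0,0,-1.4,0.35,0.253,0,0,0,-1.4,0.35,0.253,0,0,0,-1.4,0.35,0.253,0,0,0,-1.4,0.35,0.253,0,0,0,-1.4,0.35,0.253,0,0,0,-1.4],
)

```text
time_s: 2.1
ee_pos: [0.5682, 0.2262, 0.2194]
orientation: [-0.051, 0.999, 0.002, -0.001]
ft_force: [0.2, -0.3, -0.2]
finger_gap: 0.085
grip_force: 0.0
```

>>> jog_arm(
  plan=[0,0,0,0,0,-1.2,0,0,0,0,0,-1.2,0,0,0,0,0,-1.2,0,0,0,0,0,-1.2,0,0,0,0,0,-1.2,0,0,0,0,0,-1.2,0,0,0,0,0,-1.2,0,0,0,0,0,-1.2,0,0,0,0,0,-1.2,0,0,0,0,0,-1.2,0,0,0,0,0,-1.2,0,0,0,0,0,-1.2],
)

```text
time_s: 3.1
ee_pos: [0.5685, 0.2195, 0.2197]
orientation: [-0.6, 0.8, -0.001, -0.001]
ft_force: [-0.8, -0.8, -0.4]
finger_gap: 0.0855
grip_force: 0.0
```

Run:
```python
from h import *
move([.5646,.2291,.22],255)
i=optics.camera_info("wrist");im=optics.camera("wrist")
cv2.imwrite("pics/w1.png",im[:,:,::-1]);np.save("w1.npy",i)
```

```text
t 3.1 ee [0.5685 0.2195 0.2197] yaw -106.2397738347234 f [-0.7705 -0.7785 -0.3632] j [ 0.3157  0.4774 -1.0481  1.5849  0.4236  1.3284  2.0699]
shift [-0.0081  0.0065 -0.0004] turn [ 0.0002 -0.002  -0.0216]
```

View pics/w1.png

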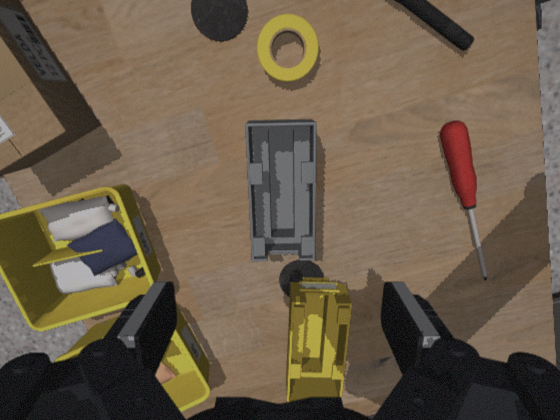

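Wrist view: the empty grey bin's rim corners are at about (247,121), (315,121), (250,260) and (314,260), with the ledge/notch end at the bottom. The yellow bin is below it at (318,340).

Run:
```python
from h import *
i=np.load("w1.npy",allow_pickle=True).item()
im=cv2.imread("pics/w1.png")
c,y=rim(i,[(250,260),(314,260),(247,121),(315,121)])
print(proj(i,[*c,.07]))
t=optics.camera_info("top")
print("where top estimate projects",proj(i,[.5646,.2291,.07]),"wrist est in top",proj(t,[*c,.07]))
move([*c,.22],y+180)
```

```text
centre [0.5686 0.2296] yaw 74.32298930198205 len 0.13602598104732452 wid 0.06245946608658691
[281.5341 194.8663]
where top estimate projects [285.4731 193.1891] wrist est in top [248.7233 192.315 ]
t 3.15 ee [0.5685 0.22   0.2199] yaw -106.18738052881915 f [-0.2166 -0.4478 -0.1944] j [ 0.3151  0.4773 -1.0483  1.5846  0.4235  1.3283  2.0702]
shift [-0.0093  0.0025 -0.0002] turn [ 0.     -0.0017 -0.0089]
```

>>> jog_arm(
  plan=[-0.009,0.002,0.03,0,0,-0.012,-0.009,0.002,0.06,0,0,-0.012,-0.009,0.002,0.09,0,0,-0.012,-0.009,0.002,0.1,0,0,-0.012,-0.009,0.002,0.1,0,0,-0.012,-0.009,0.002,0.1,0,0,-0.012],
)

```text
time_s: 3.65
ee_pos: [0.5691, 0.231, 0.121]
orientation: [-0.607, 0.795, -0.0, 0.0]
ft_force: [0.5, -0.4, 0.3]
finger_gap: 0.0853
grip_force: 0.0
```

Run:
```python
from h import *
move([.5685,.2295,.03],254.5)
i=optics.camera_info("wrist");im=optics.camera("wrist")
cv2.imwrite("pics/w2.png",im[:,:,::-1]);np.save("w2.npy",i)
```

```text
t 3.65 ee [0.5691 0.231  0.121 ] yaw -105.28304961127085 f [ 0.4756 -0.407   0.2879] j [ 0.2578  0.5728 -0.9948  1.6896  0.5173  1.1669  2.    ]
shift [0.0016 0.0003 0.091 ] turn [-0.0004  0.0001  0.0038]
```

View pics/w2.png

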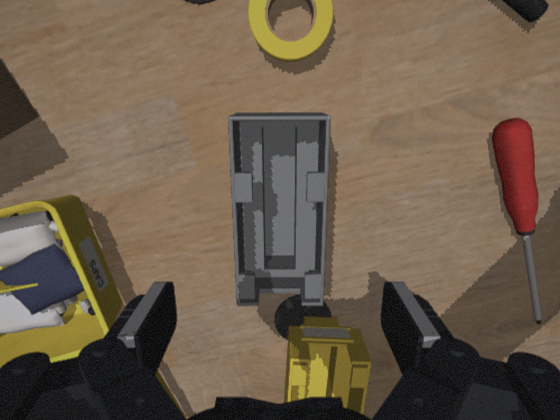

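Closer wrist view: the rim corners are (229,114), (330,114), (236,304) and (325,304). The bin is centred at column 280 and the fingers at about 279.

Run:
```python
from h import *
i=np.load("w2.npy",allow_pickle=True).item()
c,y=rim(i,[(236,304),(325,304),(229,114),(330,114)])
move([*c,.03],y+180)
```

```text
centre [0.568  0.2296] yaw 75.08995008644288 len 0.13508656882430983 wid 0.06394861647961679
t 3.7 ee [0.5698 0.2316 0.122 ] yaw -105.27453853138022 f [ 0.4233 -0.5277  0.0574] j [ 0.258   0.5719 -0.9957  1.6885  0.5173  1.1668  2.0001]
shift [0.0025 0.0014 0.092 ] turn [-0.0019  0.0015 -0.0064]
```

>>> jog_arm(
  plan=[0.002,0.001,0.03,0,0,-0.006,0.002,0.001,0.06,0,0,-0.006,0.002,0.001,0.08,0,0,-0.006,0.002,0.001,0.093,0,0,-0.006,0.002,0.001,0.093,0,0,-0.006,0.002,0.001,0.093,0,0,-0.006],
)

```text
time_s: 4.2
ee_pos: [0.5682, 0.2301, 0.0287]
orientation: [-0.609, 0.793, -0.0, 0.001]
ft_force: [0.5, 0.3, 2.3]
finger_gap: 0.0852
grip_force: 0.0
```

>>> jog_arm(
  plan=[0,0,0,0,0,0,0,0,0,0,0,0,0,0,0,0,0,0,0,0,0,0,0,0,0,0,0,0,0,0,0,0,0,0,0,0],
  hand=0.055,
  force=30,
)

```text
time_s: 4.7
ee_pos: [0.5683, 0.2307, 0.0302]
orientation: [-0.61, 0.793, -0.0, 0.001]
ft_force: [-2.0, -0.7, 8.5]
finger_gap: 0.0551
grip_force: 4.2
```

Run:
```python
from h import *
s=manip.read_state();print(s['finger_gap'],s['grip_force'],s['ft_force'],s['torque'])
w=optics.camera("wrist")[:,:,::-1];i=optics.camera_info("top");t=optics.camera("scene")[:,:,::-1]
t=cv2.resize(t[120:330,120:330],(420,420),interpolation=cv2.INTER_CUBIC)
cv2.imwrite("pics/g1.png",np.hstack([w[:, 90:470],t]))
```

```text
0.055124809771324675 4.204788902827374 [-2.0174 -0.693   8.4531] [-0.1197  0.6426  0.0386]
```

View pics/g1.png

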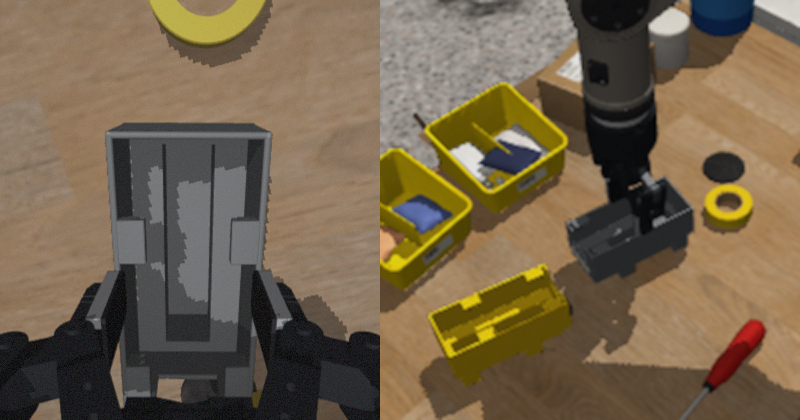

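The view shows the fingers outside both walls at mid-length, but the gap reads only 55 mm. Before squeezing further I check from the apparent rim width whether the bin has been lifted.

Run:
```python
from h import *
i=optics.camera_info("wrist")
for z in (.06,.07,.08,.09):
    a=onplane(i,197,132,z);b=onplane(i,361,132,z)
    a2=onplane(i,205,285,z);b2=onplane(i,345,285,z)
    m=(a+b)/2;print(z,"far end width",np.linalg.norm(a-b),"at",m,"dist along from tcp",np.linalg.norm(m[:2]-manip.read_state()['ee_pos'][:2]))
```

```text
0.06 far end width 0.06657053980507371 at [0.5513 0.1665 0.06  ] dist along from tcp 0.0664387937420068
0.07 far end width 0.0620880168191327 at [0.5511 0.1655 0.07  ] dist along from tcp 0.06746055349840956
0.08 far end width 0.057605493833191676 at [0.5508 0.1645 0.08  ] dist along from tcp 0.0684823133331974
0.09 far end width 0.05312297084725066 at [0.5505 0.1635 0.09  ] dist along from tcp 0.06950407324291347
```

>>> jog_arm(
  plan=[0,0,0,0,0,0,0,0,0,0,0,0,0,0,0,0,0,0],
  hand=0.05,
  force=30,
)

```text
time_s: 5.05
ee_pos: [0.5683, 0.2312, 0.0311]
orientation: [-0.61, 0.793, -0.0, 0.002]
ft_force: [-2.7, -0.9, 13.6]
finger_gap: 0.0498
grip_force: 6.5
```

>>> jog_arm(
  plan=[0,0,0,0,0,0,0,0,0,0,0,0],
  hand=0.04,
  force=40,
)

```text
time_s: 5.22
ee_pos: [0.5655, 0.2326, 0.0322]
orientation: [-0.61, 0.792, 0.001, -0.0]
ft_force: [-10.0, -2.2, 23.4]
finger_gap: 0.0397
grip_force: 11.5
```

Run:
```python
from h import *
s=manip.read_state();print(s['finger_gap'],s['grip_force'],s['ft_force'],s['torque'],s['ee_pos'])
w=optics.camera("wrist")[:,:,::-1];i=optics.camera_info("top");t=optics.camera("scene")[:,:,::-1]
t=cv2.resize(t[190:270,190:270],(420,420),interpolation=cv2.INTER_CUBIC)
cv2.imwrite("pics/g2.png",np.hstack([w[:, 90:470],t]))
```

```text
0.03969490171216084 11.495028496719897 [-10.0228  -2.2455  23.3984] [-0.3399  2.7743  0.0641] [0.5655 0.2326 0.0322]
```

View pics/g2.png

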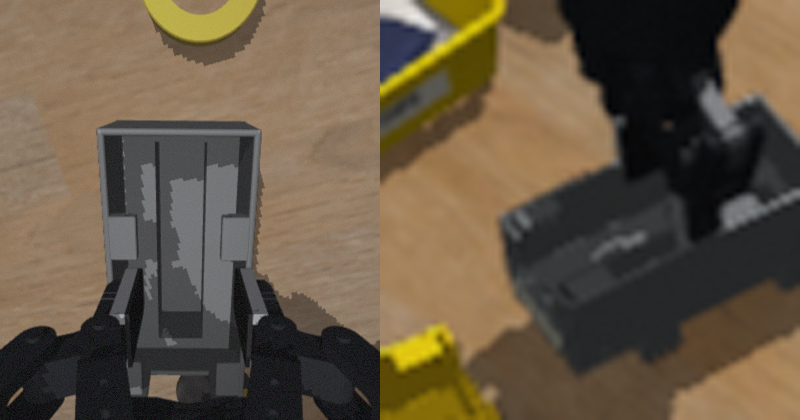

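The scene inset shows both pads above or inside the rim rather than outside the walls: the near wall is unobstructed, and the tool is being pushed up 23 N. So the fingertips are pinching on top of the rim and sit higher than assumed. I back off, open, and check where the tips really are relative to the TCP.

>>> jog_arm(
  plan=[0,0,-0.005,0,0,0,0,0,-0.02,0,0,0,0,0,-0.05,0,0,0,0,0,-0.07,0,0,0,0,0,-0.07,0,0,0,0,0,-0.07,0,0,0],
  hand=0.0854,
)

```text
time_s: 5.82
ee_pos: [0.5687, 0.23, 0.0997]
orientation: [-0.609, 0.793, -0.001, 0.002]
ft_force: [-0.4, -0.6, -0.6]
finger_gap: 0.0852
grip_force: 0.0
```

Run:
```python
from h import *
from scipy.spatial.transform import Rotation as R
s=manip.read_state();print(s['finger_gap'],s['ft_force'],s['ee_pos'],s['orientation'])
wi=optics.camera_info("wrist");w=optics.camera("wrist")[:,:,::-1].copy();si=optics.camera_info("scene");t=optics.camera("scene")[:,:,::-1].copy()
cv2.imwrite("pics/g3w.png",w);cv2.imwrite("pics/g3s.png",t)
q=R.from_quat(s['orientation']).as_matrix()
x0,y0,k=190,160,4.2
T=cv2.resize(t[y0:y0+100,x0:x0+95],None,fx=k,fy=k,interpolation=cv2.INTER_CUBIC)
for d,c in ((0,(0,0,255)),(-.013,(0,255,0)),(-.05,(255,0,0))):
  for y in (-.0425,.0425):
    p=s['ee_pos']+q@np.array([.011,y,d])
    cv2.circle(w,tuple(np.int32(proj(wi,p))),3,c,-1)
    u=proj(si,p);cv2.circle(T,(int((u[0]-x0+.5)*k),int((u[1]-y0+.5)*k)),4,c,-1)
cv2.imwrite("pics/g3.png",np.hstack([w[:,90:490],T]))
```

```text
0.08519386831322419 [-0.4171 -0.6415 -0.5997] [0.5687 0.23   0.0997] [-0.6094  0.7928 -0.0008  0.0019]
```

View pics/g3.png

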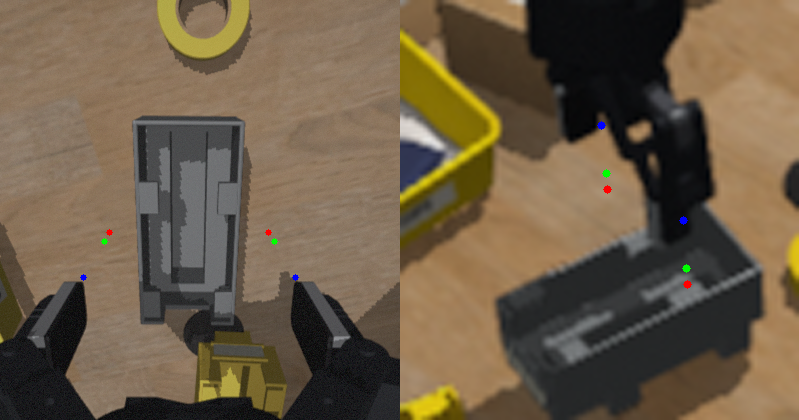

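The markers show the real open fingertips about 45–50 mm behind the reported TCP (blue = 50 mm back), not 13 mm, so the gripper sits about 35 mm higher than reported. The bin is unmoved at (133–243, 118–322) in the crop. I go down about 35 mm further than before, in steps, after re-measuring the bin.

Run:
```python
from h import *
i=optics.camera_info("wrist")
c,y=rim(i,[(230,323),(326,323),(223,118),(333,118)])
move([*c,-.003],y+180)
```

```text
centre [0.5674 0.2272] yaw 75.09017013755201 len 0.1336384042088551 wid 0.06285815446883461
t 5.9167 ee [0.5671 0.2288 0.0972] yaw -104.89668609955919 f [-0.0898 -0.863   0.1223] j [ 0.2515  0.5939 -0.9808  1.7176  0.5412  1.1281  1.9894]
shift [ 0.0014 -0.0006  0.1002] turn [-0.     -0.0009  0.0002]
```

>>> jog_arm(
  plan=[0.001,0,0.03,0,0,0,0.001,0,0.055,0,0,0,0.001,0,0.07,0,0,0,0.001,0,0.08,0,0,0,0.001,0,0.085,0,0,0,0.001,0,0.085,0,0,0],
)

```text
time_s: 6.42
ee_pos: [0.5664, 0.2283, 0.0113]
orientation: [-0.61, 0.793, 0.0, -0.001]
ft_force: [0.4, 0.5, 0.2]
finger_gap: 0.0858
grip_force: 0.0
```

>>> jog_arm(
  plan=[0,0,0.007,0,0,0,0,0,0.014,0,0,0,0,0,0.014,0,0,0,0,0,0.014,0,0,0],
)

```text
time_s: 6.75
ee_pos: [0.567, 0.2284, -0.0017]
orientation: [-0.61, 0.793, -0.0, -0.0]
ft_force: [-0.5, -0.6, 0.2]
finger_gap: 0.0854
grip_force: 0.0
```

>>> jog_arm(
  plan=[0,0,0,0,0,0,0,0,0,0,0,0,0,0,0,0,0,0,0,0,0,0,0,0],
  hand=0.05,
  force=30,
)

```text
time_s: 7.08
ee_pos: [0.5676, 0.2288, -0.001]
orientation: [-0.61, 0.793, -0.0, 0.001]
ft_force: [0.6, -0.3, 2.1]
finger_gap: 0.0635
grip_force: 34.5
```

The grip is solid now: 63.5 mm at 34.5 N, with reported z −0.001 for the bin standing on the bench. I lift, and refine the loaded bin's pose using the scene view, with the empty bin (wrist-measured) as reference for bias.

>>> jog_arm(
  plan=[0,0,-0.01,0,0,0,0,0,-0.03,0,0,0,0,0,-0.06,0,0,0,0,0,-0.095,0,0,0,0,0,-0.13,0,0,0,0,0,-0.16,0,0,0,0,0,-0.18,0,0,0,0,0,-0.18,0,0,0],
)

```text
time_s: 7.75
ee_pos: [0.5691, 0.2307, 0.1839]
orientation: [-0.61, 0.793, -0.001, 0.004]
ft_force: [1.4, 1.1, -1.1]
finger_gap: 0.0639
grip_force: 34.3
```

Run:
```python
from h import *
s=optics.camera_info("scene")
rim(s,[(213.4,232),(226,248.4),(262.6,208.4),(276.4,224.4)])
rim(s,[(334.4,174),(354,181),(359,146.6),(378.6,156)])
move([.50,-.122,.18],96.5)
```

```text
centre [0.5651 0.2336] yaw 74.38993289101039 len 0.13318094579043463 wid 0.06023837596716056
centre [ 0.4999 -0.1178] yaw 95.36105620904841 len 0.1269850199161117 wid 0.058181603923727496
t 7.75 ee [0.5691 0.2307 0.1839] yaw -104.85892917573607 f [ 1.3677  1.118  -1.1121] j [ 0.292   0.5107 -1.0383  1.6286  0.4606  1.2603  2.0508]
shift [ 0.3586 -0.0236  0.0022] turn [0.0055 0.0107 2.7688]
```

Both bias-corrected estimates agree: the loaded bin's centre is (0.502, −0.122) and its yaw about 96.3°. I carry the empty bin over and turn it.

>>> jog_arm(
  plan=[0.03,-0.002,0,0,0,0.115,0.06,-0.004,0,0,0,0.23,0.09,-0.006,0,0,0,0.345,0.12,-0.008,0,0,0,0.46,0.15,-0.01,0,0,0,0.575,0.18,-0.012,0,0,0,0.69,0.21,-0.014,0,0,0,0.805,0.24,-0.016,0,0,0,0.92,0.27,-0.018,0,0,0,1.035,0.3,-0.02,0,0,0,1.15,0.33,-0.022,0,0,0,1.265,0.358,-0.024,0,0,0,1.38],
)

```text
time_s: 8.75
ee_pos: [0.4965, -0.1254, 0.1775]
orientation: [0.037, 0.999, -0.0, -0.001]
ft_force: [1.2, -0.3, -1.7]
finger_gap: 0.0641
grip_force: 34.1
```

>>> jog_arm(
  plan=[0,0,0,0,0,0.115,0,0,0,0,0,0.23,0,0,0,0,0,0.345,0,0,0,0,0,0.46,0,0,0,0,0,0.575,0,0,0,0,0,0.69,0,0,0,0,0,0.805,0,0,0,0,0,0.92,0,0,0,0,0,1.035,0,0,0,0,0,1.15,0,0,0,0,0,1.265,0,0,0,0,0,1.38],
)

```text
time_s: 9.75
ee_pos: [0.4971, -0.1234, 0.1773]
orientation: [0.665, 0.747, -0.001, -0.001]
ft_force: [1.3, -0.4, -0.3]
finger_gap: 0.0635
grip_force: 34.1
```

>>> jog_arm(
  plan=[0,0,0,0,0,0,0,0,0,0,0,0,0,0,0,0,0,0],
)

```text
time_s: 10.0
ee_pos: [0.4978, -0.1235, 0.1779]
orientation: [0.662, 0.75, -0.0, -0.0]
ft_force: [0.4, 0.7, -2.1]
finger_gap: 0.0638
grip_force: 34.2
```

Run:
```python
from h import *
move([.502,-.122,.18],96.3)
```

```text
t 10.0 ee [ 0.4978 -0.1235  0.1779] yaw 97.14368101770235 f [ 0.4488  0.7268 -2.1319] j [ 0.6435  0.1994 -0.5498  1.8686  0.1159  1.1062  0.175 ]
shift [ 0.001   0.0044 -0.0021] turn [-0.001  -0.0003  0.0147]
```

>>> jog_arm(
  plan=[0.001,0.004,0.02,0,0,0.014,0.001,0.004,0.045,0,0,0.014,0.001,0.004,0.07,0,0,0.014,0.001,0.004,0.085,0,0,0.014,0.001,0.004,0.09,0,0,0.014,0.001,0.004,0.09,0,0,0.014,0.001,0.004,0.09,0,0,0.014],
)

```text
time_s: 10.58
ee_pos: [0.5027, -0.1222, 0.089]
orientation: [0.668, 0.745, 0.0, 0.0]
ft_force: [0.4, 0.5, -0.9]
finger_gap: 0.0641
grip_force: 34.2
```

Run:
```python
from h import *
move([.502,-.122,.07],96.3)
wi=optics.camera_info("wrist");np.save("w4.npy",wi)
w=optics.camera("wrist")[:,:,::-1];t=optics.camera("scene")[:,:,::-1]
T=cv2.resize(t[110:210,305:400],None,fx=4.2,fy=4.2,interpolation=cv2.INTER_CUBIC)
cv2.imwrite("pics/p1.png",np.hstack([w[:,90:490],T]))
```

```text
t 10.5833 ee [ 0.5027 -0.1222  0.089 ] yaw 96.23388360067248 f [ 0.4442  0.462  -0.8975] j [ 0.6058  0.3101 -0.5317  1.9561  0.195   0.9243  0.0858]
shift [ 0.0003 -0.0007  0.019 ] turn [ 0.0009  0.0002 -0.0012]
```

View pics/p1.png

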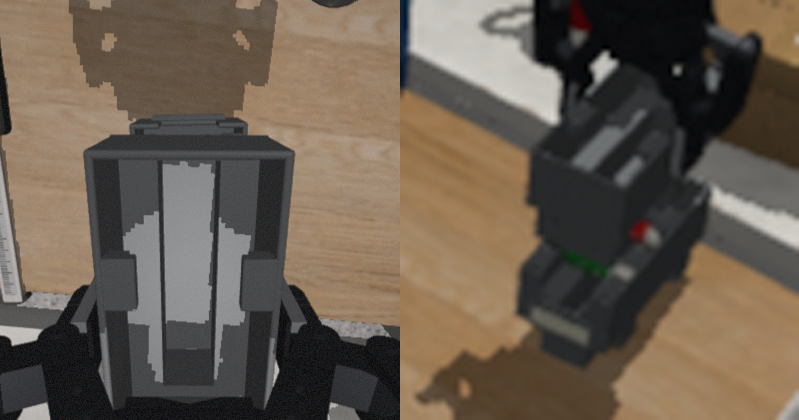

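Wrist view: the loaded bin's notched end shows just beyond the held bin, at crop columns 131–247 and row 122. Its middle is at 189, and the held bin's middle is at 189.5, so they line up laterally. The scene view shows the held bin level above it with its notched end away from the card end.

Run:
```python
from h import *
i=np.load("w4.npy",allow_pickle=True).item()
a=onplane(i,221,122,.07)[:2];b=onplane(i,337,122,.07)[:2]
print(np.linalg.norm(a-b));m=(a+b)/2
y=np.radians(96.3);d=np.array([np.cos(y),np.sin(y)]);n=np.array([np.sin(y),-np.cos(y)])
print("loaded centre",m-.068*d,"edge yaw",np.degrees(np.arctan2(*(b-a)[::-1]))+90)
r=m-.068*d-manip.read_state()['ee_pos'][:2];print("tool x,y offset",r@d,r@n)
# held bin far end, rim z = .16
a=onplane(i,175,153,.16)[:2];b=onplane(i,384,153,.16)[:2];m2=(a+b)/2-.068*d-manip.read_state()['ee_pos'][:2]
print(np.linalg.norm(a-b),"held offset",m2@d,m2@n)
```

```text
0.062047623119095556
loaded centre [ 0.5037 -0.1236] edge yaw 96.23658933751287
tool x,y offset -0.0012156146847678133 0.00014713155780308302
0.06248928128952548 held offset -0.0035856791170270057 0.0001159368446312648
```

>>> jog_arm(
  plan=[0.001,0,0.005,0,0,0,0.001,0,0.01,0,0,0,0.001,0,0.013,0,0,0,0.001,0,0.016,0,0,0,0.001,0,0.018,0,0,0,0.001,0,0.018,0,0,0],
)

```text
time_s: 11.18
ee_pos: [0.5016, -0.1211, 0.0698]
orientation: [0.668, 0.744, -0.0, -0.0]
ft_force: [0.5, -0.9, -1.5]
finger_gap: 0.0635
grip_force: 34.2
```

>>> jog_arm(
  plan=[0,0,0.001,0,0,0,0,0,0.002,0,0,0,0,0,0.002,0,0,0],
)

```text
time_s: 11.43
ee_pos: [0.5023, -0.1213, 0.069]
orientation: [0.668, 0.744, -0.0, 0.0]
ft_force: [-1.7, -0.8, 3.4]
finger_gap: 0.0636
grip_force: 34.6
```

Contact comes at exactly the expected height (0.069), with about 5 N. I release and retreat.

>>> jog_arm(
  plan=[0,0,0,0,0,0,0,0,0,0,0,0,0,0,0,0,0,0,0,0,0,0,0,0,0,0,0,0,0,0],
  hand=0.0854,
)

```text
time_s: 11.85
ee_pos: [0.5021, -0.1213, 0.0684]
orientation: [0.668, 0.744, 0.0, 0.0]
ft_force: [0.1, -0.4, 0.0]
finger_gap: 0.0857
grip_force: 0.0
```

>>> jog_arm(
  plan=[0,0,-0.01,0,0,0,0,0,-0.025,0,0,0,0,0,-0.045,0,0,0,0,0,-0.07,0,0,0,0,0,-0.1,0,0,0,0,0,-0.13,0,0,0,0,0,-0.13,0,0,0,0,0,-0.13,0,0,0],
)

```text
time_s: 12.52
ee_pos: [0.5036, -0.1214, 0.201]
orientation: [0.668, 0.744, 0.001, 0.002]
ft_force: [-0.1, 0.7, -0.7]
finger_gap: 0.0853
grip_force: 0.0
```

Run:
```python
from h import *
move([.502,-.122,.2],96.3)
w=optics.camera("wrist")[:,:,::-1];t=optics.camera("scene")[:,:,::-1]
np.save("w5.npy",optics.camera_info("wrist"))
T=cv2.resize(t[110:210,305:400],None,fx=4.2,fy=4.2,interpolation=cv2.INTER_CUBIC)
cv2.imwrite("pics/p2.png",np.hstack([w[:,90:490],T]))
```

```text
t 12.5167 ee [ 0.5036 -0.1214  0.201 ] yaw 96.18774715284792 f [-0.0726  0.6587 -0.6743] j [ 0.6431  0.1835 -0.5542  1.8327  0.1068  1.1495  0.1612]
shift [-0.0004 -0.0017  0.001 ] turn [ 0.0046  0.0022 -0.002 ]
```

View pics/p2.png

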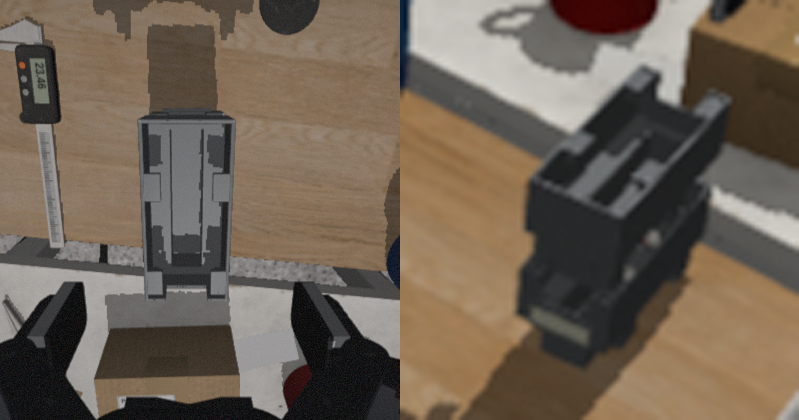

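The stack stands straight and level, with the upper bin's notch at the far end and the lower bin's card at the near end; the upper rim is at (138–236, 120) to (146–228, 298) in the crop. After one numeric check of height and centre I hand in.

Run:
```python
from h import *
i=np.load("w5.npy",allow_pickle=True).item()
c,y=rim(i,[(236,298),(318,298),(228,120),(326,120)],.14)
if abs(c[0]-.5025)<.01 and abs(c[1]+.1225)<.01: print(manip.finish_job())
```

```text
centre [ 0.5008 -0.1215] yaw -83.87097336376794 len 0.13034040366108268 wid 0.06228929585307251
the job is handed in; nothing more can be done
None
```

The empty bin now stands on the ledges of the battery bin, turned half a turn, centred within about 3 mm, level in the last view and released; I handed the job in at about 12.6 s, and no verdict came back.

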